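# Shift the vacuum station's gated lever into third

## Robot

A 6-joint arm with a two-finger parallel gripper is mounted at the origin on the work surface. World frame = base frame: x ahead of the robot, y to its left, z up, the work surface at z = 0. Lengths are in m, angles in degrees, forces in N, time in s.
With the tool pointing down it reaches from about 0.25 to 0.725 m from the base axis. Payload 9.7 kg.
Tool frame: the origin (TCP) lies on the centre line of the jaws, within the pads' length; the fingertips stand 19 mm ahead of it and the grasp point (between the pads) is the TCP; z points along the fingers, y is the direction in which the jaws open and shut (so a half turn about z gives the same grasp; the last joint's range is limited). The gripper opens to 85 mm and grips with 20 to 120 N. Pads are 22 mm wide; open, the fingers measure 114 mm over their backs; the gripper's body (76 mm by 85 mm) begins 54 mm behind the grasp point. The pads swing forward as they close: fully open they stand 13 mm farther back than shut.
Start: joints at [-69.099, 4.979, 10.078, 95.1, 0, 90], TCP at [0.196, -0.514, 0.25] pointing down, gripper open.
Joint ranges: [-179.16, 179.16], [-48.56, 103.87], [-65.8, 70.77], [-126.05, 130.52], [-82.76, 87.17], [-180, 180]. Speed limits (degrees/s): [127.2, 127.2, 147.25, 180, 180, 180].

## Interface

Orientations are given as [roll, pitch, yaw] about the fixed x, y, z axes, in that order (R = Rz(yaw) Ry(pitch) Rx(roll)).
In Python, from workcell import bot gives the robot as it stands.
- The arm moves only by the tool servo_tool, never from a script. Its argument "motion" is a list that holds one entry, the list of rows, each a list of 6 numbers: the shift along the tool's x, y, z in mm, then the turn, a rotation vector about the tool's x, y, z in rad. A call has 1 to 5 rows; each row shifts and turns the commanded pose from where the row before left it, along the tool's axes as they then stand; what a row does not reach is not made up. A row lasts 1/10 s, in which the tool goes at most 50 mm and 8.59 degrees, less where a joint would pass 70% of its speed; a pose out of reach is approached as far as the arm can. A call is refused whole if a number of a shift passes 50 or a number of a turn 0.15, either way. A call with a gripper value outside its range is refused whole. "gripper" is the finger opening in mm, from 0 to 85.4, set as the call begins (left out, the last holds). The fingers move at their own pace and stop on an object; "newtons" is the grip in N (left out, the last holds). Time passes only in rows, so rows that do not move let the fingers close. It gives the time, the measured TCP pose, the force and the opening at its end, in the units of the state.
- bot.get_obs(): the state, without advancing time (a new reading comes with each control period).
- bot.camera(name): name is "scene" or "top" or "wrist"; returns a dict with "color" (420x560x3 uint8, red, green, blue), "fx", "fy", "cx", "cy" (pixels), "R" (3x3) and "t" (3): a world point X has camera coordinates R X + t. Camera axes: x right, y down, z forward; pixel columns grow to the right and rows downward; lengths in m; the calibration is good to about 2 mm. The wrist camera is an equidistant fisheye: a pixel r from the principal point sees the ray r / f radians off the axis. A picture is of the moment at which its call begins. There is no depth.
- bot.job_done(): hands the job in, once; it reports no verdict.
Trained networks look in a picture, given as the dict that the camera call returned (one of the last four; its "shot" number tells which), for a name from the list of things; names that differ only in an ending like _2 or _b are one class to them, and where a whole thing is asked for, a point or a joint stands for the part that bears it (a point fixed in the world has none). Each returns a list of dicts, best first, with "confidence" (0 to 1); they miss things now and then, are a little off and sometimes report something else, mostly with a low value. They report only what shows in the picture. A call takes as long as a camera call.
- bot.look_for(picture, label): "rect" ([left, top, width, height] in pixels, round what is visible of it).
The state is a dict: "time": time; "q": joint angles; "qd": joint speeds; "joint_efforts": joint torques, N m; "ee_pos": TCP position; "tcp_rot": TCP orientation; "wrist_force": force on the tool from outside, world axes, zero at the start; "torque": the same for the moment, N m; "opening": finger opening in m.
Only numpy, scipy, OpenCV 4.12 (cv2) and the standard library are available. Lean on these libraries where they do the work, as an engineer would, in place of code of your own. Each camera call takes 0.05 s, during which the arm holds its last target.

## Task

The vacuum station's red-knobbed lever stands somewhere in the left lane of its H-shaped gate. With the fingertips or the outside of the fingers, push it to the crossbar, across to the right, and then forward fully home into the third slot (forward right, three dots and a green bar), and take the hand away. Only push the knob: never take it between the fingers, pull it up or force the lever through the solid part of the gate, and leave the loose things around it standing where they are.

Things in the scene. Friction and masses are not known exactly. Their poses are not given: they have to be found in the camera images.
- station: White vacuum station fixed on the table. Origin at table level straight below the centre of its H gate; x is forward (away from the robot, turned by up to 0.45 rad), y left, z up. In its frame the housing spans x -75 to 75, y -75 to 175 mm, top at z 121; a gauge on the left wing (x 30, y 125, 64 across) rises 20 mm more; a hose elbow leaves its back at y 140.
- gate (a point): Centre of the H gate in the grey top plate, z 121 mm. In the station frame two lanes along x at y +23 and y -23, each from x -30 to +30 mm, joined by a crossbar along y at x 0; channels 16 mm wide, inner corners rounded (4 mm). Slots, with 1 to 4 white dots: first forward left, second rear left, third forward right (three dots and a green bar), fourth rear right.
- knob_center (a point): Centre of the red ball knob, 40 mm across, on a 10 mm steel stem. The lever pivots 20 mm above the table under the gate centre, the ball 165 mm up the stem: 185 mm above the table upright, 174 in a slot end. It leans up to 44 mm forward or back, about 40 left or right. It stays where left; about 3 N moves it; the gate stops it rigidly.
- lever_across (a joint): Sideways lean of the lever (rad): 0 at the gate's centre, positive to the right (station -y). Left lane about -0.25, right lane about +0.25 (each plus or minus 0.035 of play). It starts in the left lane.
- lever_fore (a joint): Forward lean of the lever (rad): 0 in the crossbar (within 0.03 it can pass across), positive forward (station +x). Slot ends at +0.27 and -0.27. It starts anywhere along the left lane.
- knob (a joint): Lift of the ball knob along its stem (m), 0 down, 0.012 at most: a spring-loaded service catch (12 N preload) that must not be pulled up.
- slot3_home (a point): Where the knob's centre is with the lever fully home in the third slot (fixed to the station).
- neutral_right (a point): Where the knob's centre is at the right-hand end of the crossbar, before it goes forward (fixed to the station).
- solvent: Amber glass bottle, 44 mm across, 95 mm tall, loose, on the table at the station's left; origin at the centre of its underside.
- jar: White jar with blue cap, 50 mm across, 55 mm tall, loose, behind the station; origin at the centre of its underside.
- screwdriver: Screwdriver with a red handle, 200 mm long, 26 mm thick, lying loose on the table in front of the station, its length roughly along the station's y; origin under its middle.
- fitting: Brass hose fitting, 26 mm across, 26 mm tall, standing loose on the station's left wing (121 mm above the table), near x -45, y 125 of the station; origin at the centre of its underside.
- tape: Roll of black tape, 54 mm across, 18 mm high, lying loose at the station's right; origin at the centre of its underside.
- bin: Blue open bin, 200 x 150 x 75 mm, loose, far left on the table; origin at the centre of its underside.
- parts_box: Clear open box with brass fittings, 130 x 100 x 40 mm, loose, far right on the table; origin at the centre of its underside.

How it is judged (in metres and radians):
On the way, in this order (a step that is already met when the one before it is completed fails the run):
1. the lever is across, at the right-hand end of the crossbar (value of joint lever_across above 0.19 rad and value of joint lever_fore between -0.12 and 0.12 rad).
2. the lever is forward, home in the third slot (value of joint lever_fore above 0.23 rad and value of joint lever_across above 0.18 rad), for 0.2 s.
At the end, for the whole second after the job is handed in: The lever rests home in the third slot: forward lean over 0.23 rad (end stop 0.27, so the ball within about 6 mm of its stop), right lean over 0.18 rad, at rest, knob down within 3 mm (all of step 2 and velocity of joint lever_fore between -0.05 and 0.05 rad/s and value of joint knob below 0.003 m); the robot touches nothing.
It fails at once if the knob is taken between the fingers (its centre within 20 mm of the grasp point between the finger pads) (distance between the grasp point and knob_center below 0.02 m).
It fails at once if the knob is pulled up by more than 5 mm (value of joint knob above 0.005 m).
It fails at once if the lever is forced through the solid part of the gate (value of joint lever_across between -0.12 and 0.12 rad and (value of joint lever_fore above 0.12 rad or value of joint lever_fore below -0.12 rad)).
It fails at once if a loose thing is moved by more than 20 mm, or lifted (distance of any of solvent, jar, screwdriver, fitting, tape, bin, parts_box from where it was at the start of the episode above 0.02 m).
It also fails if it takes over 64 s, if anything falls off the work surface, if the arm or the gripper's body presses on something with over 40 N, if the wrist force passes 120 N, or if a joint passes its speed limit or range.

## Working session

There is one attempt and no reset: what is moved stays moved. The work goes in short steps, Python scripts to look and compute and a tool call to move; the robot and the scene stay as the last step left them, time stands still between calls to the robot, and variables do not carry over. Pictures are saved under pics/ and viewed, and the job is handed in when it is done.

Besides the shell and the picture viewer there is one more tool, called after "Call:" as name([rows], argument=value, ...), one row to a line, values as JSON. servo_tool: Moves the arm, as the interface text tells. Its arguments: {"type":"object","properties":{"motion":{"type":"array","items":{"type":"array","items":{"type":"array","items":{"type":"number"}}}},"gripper":{"type":"number"},"newtons":{"type":"number"}},"required":["motion"]}

```bash
mkdir -p pics; ls; python3 - <<'E'
from workcell import bot
import cv2
o=bot.get_obs();print({k:o[k] for k in('time','ee_pos','tcp_rot','opening')})
for n in('scene','top'):
    p=bot.camera(n);cv2.imwrite(f'pics/{n}0.png',p['color'][:,:,::-1])
    print(n,p['fx'],p['fy'],p['cx'],p['cy'],p['R'],p['t'])
    for l in('station','knob_center','gate','solvent','jar','screwdriver','fitting','tape'):
        print(l,[(d['rect'],d['confidence']) for d in bot.look_for(p,l)[:2]])
E
```

```text
pics
{'time': 0.0, 'ee_pos': array([ 0.19616551, -0.51361946,  0.24960096]), 'tcp_rot': array([-1.79926348e+02,  5.52231862e-04,  2.09030036e+01]), 'opening': 0.08513905051206996}
scene 409.82812735271267 409.82812735271267 276.43490350188534 205.2526938142247 [[ 0.15984743  0.98708449 -0.01063085]
 [ 0.86078896 -0.14465072 -0.48797391]
 [-0.48320923  0.06885045 -0.87279348]] [-0.08612585 -0.40003233  1.42233285]
station [([226.6, 188.7, 102.4, 89.0], 0.86)]
knob_center [([263.8, 208.7, 16.6, 16.9], 0.47)]
gate [([225.6, 190.7, 103.9, 85.4], 0.96)]
solvent [([335.4, 234.1, 13.9, 22.9], 0.79)]
jar [([260.6, 265.3, 21.1, 24.6], 0.65)]
screwdriver [([266.6, 207.2, 16.8, 16.8], 0.45), ([228.8, 187.2, 27.7, 5.6], 0.43)]
fitting [([307.5, 199.2, 7.7, 8.3], 0.64)]
tape [([209.0, 224.7, 17.6, 18.4], 0.65), ([265.5, 208.3, 15.3, 19.9], 0.29)]
top 430.6188732856185 430.6188732856185 286.149086408852 209.11318573536587 [[ 0.00524993 -0.99998427 -0.00197346]
 [-0.98145964 -0.00477453 -0.19160947]
 [ 0.19159703  0.0029428  -0.98146926]] [0.00559282 0.57528747 1.36462228]
station [([248.2, 173.1, 84.4, 71.5], 0.94)]
knob_center [([246.0, 172.2, 85.8, 71.6], 0.56), ([290.6, 189.0, 7.4, 15.8], 0.53)]
gate [([249.0, 174.8, 82.9, 68.0], 0.92)]
solvent [([234.4, 183.9, 13.5, 15.3], 0.53)]
jar [([292.7, 171.1, 16.7, 15.9], 0.54)]
screwdriver [([267.2, 242.5, 60.1, 25.8], 0.76)]
fitting [([234.3, 187.6, 13.8, 12.1], 0.73)]
tape []
```

```bash
python3 - <<'E'
import cv2
a=cv2.imread('pics/scene0.png')[150:310,170:380];cv2.imwrite('pics/s0z.png',cv2.resize(a,None,fx=3.7,fy=3.7,interpolation=2))
a=cv2.imread('pics/top0.png')[140:290,200:400];cv2.imwrite('pics/t0z.png',cv2.resize(a,None,fx=4,fy=4,interpolation=2))
E
```

```text
(no output)
```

View pics/s0z.png

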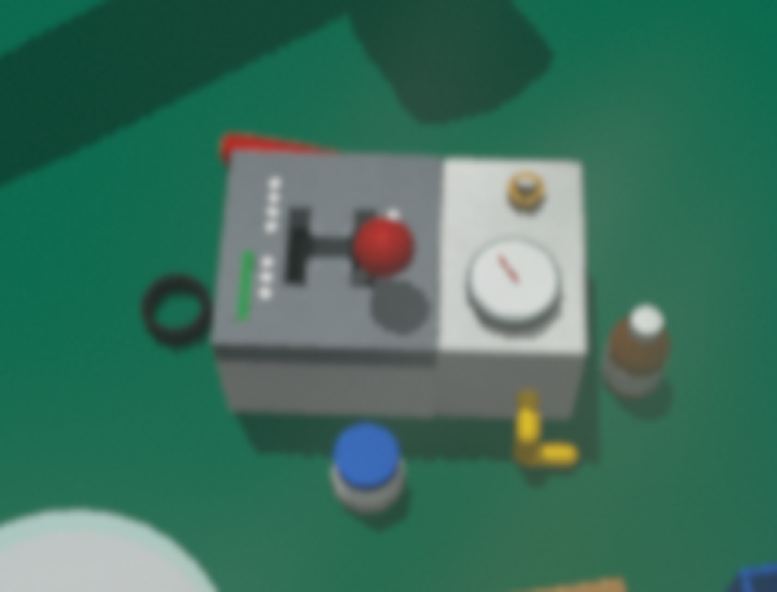

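View pics/t0z.png

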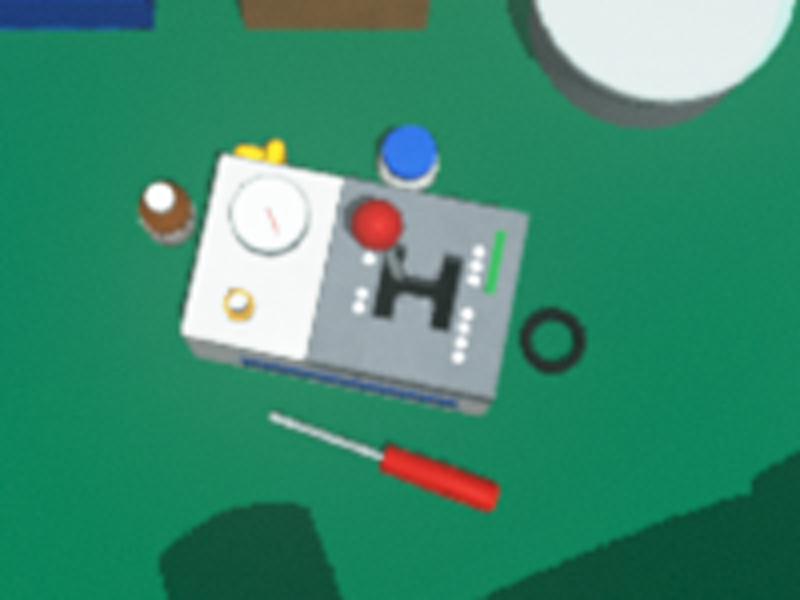

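View pics/top0.png

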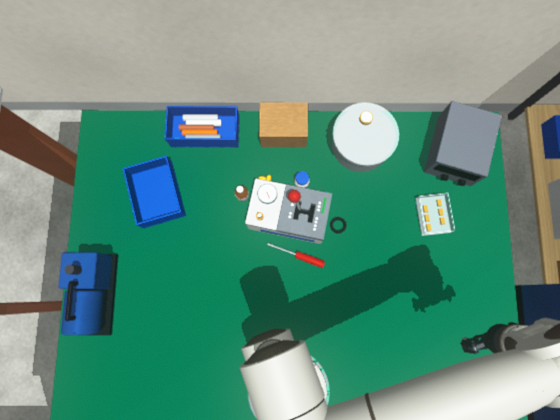

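```bash
cat > h.py <<'E'
import numpy as np, cv2
from scipy.optimize import least_squares
import pickle
def proj(p,X):
    c=np.asarray(X)@np.array(p['R']).T+np.array(p['t']); 
    return np.c_[p['fx']*c[:,0]/c[:,2]+p['cx'],p['fy']*c[:,1]/c[:,2]+p['cy']]
def S2W(s,X):
    X=np.atleast_2d(X);c,n=np.cos(s[2]),np.sin(s[2])
    return np.c_[s[0]+c*X[:,0]-n*X[:,1],s[1]+n*X[:,0]+c*X[:,1],X[:,2]]
def knob(a,f):
    # across (right +), fore
    # direction: tan-ish model; rotate fore about y then across
    r=.165
    return np.array([r*np.sin(f)*np.cos(a)*1.0,-r*np.sin(a),.02+r*np.cos(f)*np.cos(a)])
E
python3 - <<'E'
from h import *
from workcell import bot
cams={n:bot.camera(n) for n in('scene','top')}
C=np.array([[75,175,121],[75,-75,121],[-75,-75,121],[-75,175,121],[30,23,121],[-30,23,121],[30,-23,121],[-30,-23,121]])/1000.
top=np.array([[222,153],[528,213],[495,400],[182,333]])/4+[200,140]
sc=np.array([[586,352],[213,345],[232,150],[582,160]])/3.7+[170,150]
# redness centroid of ball
def ball(p,r):
    im=p['color'][r[1]:r[3],r[0]:r[2]].astype(int);m=(im[:,:,0]>90)&(im[:,:,1]<70)&(im[:,:,2]<70)
    v,u=np.nonzero(m);return np.array([u.mean()+r[0],v.mean()+r[1]]),m.sum()
for nm,w in(('top',(1,0)),('scene',(0,1)),('both',(1,1))):
    f=lambda s:np.r_[w[0]*(proj(cams['top'],S2W(s,C[:4]))-top).ravel(),w[1]*(proj(cams['scene'],S2W(s,C[:4]))-sc).ravel()]
    r=least_squares(f,[.5,0,-.2]);print(nm,r.x,np.abs(r.fun).max());
print(r.fun.round(1))
s=r.x
bt,n1=ball(cams['top'],(280,180,305,210));bs,n2=ball(cams['scene'],(255,200,290,230));print(bt,n1,bs,n2)
g=lambda X:np.r_[proj(cams['top'],X[None])[0]-bt,proj(cams['scene'],X[None])[0]-bs]
k=least_squares(g,[.5,0,.18]);X=k.x;print('knob',X,k.fun)
c,n=np.cos(s[2]),np.sin(s[2]);d=X-[s[0],s[1],0];print('in station',c*d[0]+n*d[1],-n*d[0]+c*d[1],X[2])
for n in cams:
    im=cams[n]['color'][:,:,::-1].copy();im=cv2.resize(im,None,fx=4,fy=4,interpolation=2)
    for q in proj(cams[n],S2W(s,C)): cv2.circle(im,tuple(int(z) for z in (q+.5)*4),3,(0,255,255),-1)
    o=(200,140) if n=='top' else (190,160)
    cv2.imwrite(f'pics/{n}1.png',im[o[1]*4:o[1]*4+600,o[0]*4:o[0]*4+800])
    print(n, (lambda d:[(x['rect'],x['confidence']) for x in d])(bot.look_for(cams[n],'slot3_home')))
E
```

```text
top [ 0.5549342  -0.04995927 -0.19801567] 0.5336980431310963
scene [ 0.55911062 -0.0463597  -0.19395833] 0.6321523615645219
both [ 0.55729471 -0.04775245 -0.19589819] 1.1629911336469263
[-0.8 -0.8 -0.2 -0.6 -0.7 -1.2 -1.1 -0.3 -0.1 -0.1 -1.1 -1.  -0.8 -0.4
 -0.6 -0.7]
[293.53153153 195.68468468] 111 [272.76595745 216.38297872] 188
knob [ 0.5931204  -0.01510117  0.1764624 ] [ 0.35842908  0.0396421   0.2842819  -0.01634563]
in station 0.028784965969423617 0.03900015471428269 0.17646239674827033
scene [([265.1, 208.3, 19.0, 18.2], 0.74), ([266.2, 208.2, 15.3, 19.8], 0.69), ([227.0, 191.9, 102.5, 81.0], 0.59)]
top [([246.4, 178.7, 86.0, 63.9], 0.66), ([417.4, 193.5, 38.2, 40.2], 0.53), ([235.4, 186.4, 11.3, 14.0], 0.47), ([286.5, 187.8, 12.1, 20.1], 0.31)]
```

View pics/top1.png

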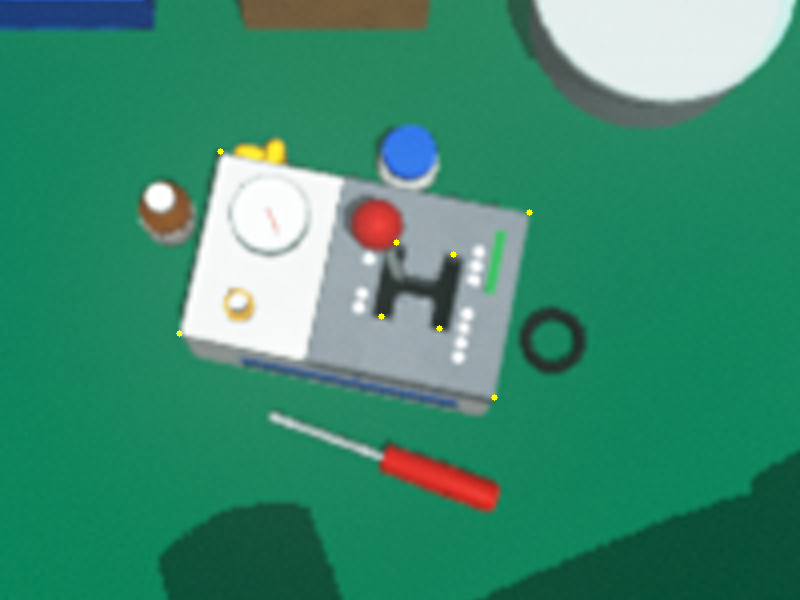

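View pics/scene1.png

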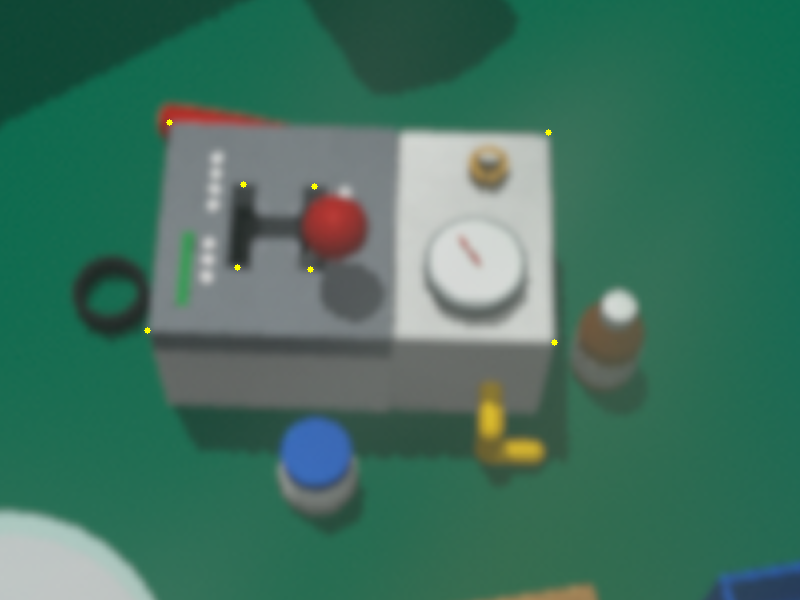

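Call:
servo_tool([
  [[0,0,0,0,0,0.14],[0,0,0,0,0,0.14],[0,0,0,0,0,0.14],[0,0,0,0,0,0.14],[0,0,-10,0,0,0]],
], gripper=0, newtons=20)

```text
time: 1.6
ee_pos: [0.1961, -0.5134, 0.2594]
tcp_rot: [-179.9, 0.1, -11.3]
wrist_force: [0.6, -1.2, -0.7]
opening: 0.0126
```

```bash
cat >> h.py <<'E'
from scipy.spatial.transform import Rotation as Ro
s0=np.array([.5568,-.0482,-.1959])
def rel(tx,ty,z,o=None):
    from workcell import bot
    o=o or bot.get_obs(); R=Ro.from_euler('xyz',o['tcp_rot'],degrees=True)
    p=np.array(o['ee_pos']); c,n=np.cos(s0[2]),np.sin(s0[2]); d=p-[s0[0],s0[1],0]
    print('t',round(o['time'],2),'st pos mm',(1e3*np.array([c*d[0]+n*d[1],-n*d[0]+c*d[1],p[2]])).round(1),'rot',np.round(o['tcp_rot'],2),'F',np.round(o['wrist_force'],1),'open',round(o['opening'],4))
    T=S2W(s0,np.array([tx,ty,z])/1000)[0]
    print('shift mm',(R.inv().apply(T-p)*1e3).round(1))
E
python3 -c "
from h import *
rel(78,39,250)"
```

```text
t 1.6 st pos mm [-263.3 -526.5  259.4] rot [-1.799e+02  6.000e-02 -1.130e+01] F [ 0.6 -1.2 -0.7] open 0.0126
shift mm [ 340.5 -566.    10. ]
```

Call:
servo_tool([
  [[24,-40,0,0,0,0],[24,-40,0,0,0,0],[24,-40,0,0,0,0],[24,-40,0,0,0,0],[24,-40,0,0,0,0]],
])

```text
time: 2.1
ee_pos: [0.3537, -0.3394, 0.2613]
tcp_rot: [180.0, -0.1, -10.9]
wrist_force: [-0.0, 0.1, 0.5]
opening: 0.0004
```

Call:
servo_tool([
  [[28,-40,0,0,0,0],[28,-40,0,0,0,0],[28,-40,0,0,0,0],[28,-40,0,0,0,0],[28,-40,0,0,0,0]],
])

```text
time: 2.6
ee_pos: [0.5302, -0.1701, 0.2613]
tcp_rot: [180.0, -0.1, -10.9]
wrist_force: [-0.6, -1.0, 0.1]
opening: 0.0001
```

Call:
servo_tool([
  [[25,-40,0,0,0,0],[25,-40,0,0,0,0],[20,-40,0,0,0,0],[10,-40,0,0,0,0],[0,0,0,0,0,0]],
])

```text
time: 3.1
ee_pos: [0.6318, -0.0682, 0.2609]
tcp_rot: [-178.2, 0.0, -6.6]
wrist_force: [-0.0, 0.1, -0.6]
opening: -0.0002
```

```bash
python3 -c "
from h import *
from workcell import bot
rel(78,39,180)
for n in ('wrist','scene'):
  p=bot.camera(n); im=p['color'][:,:,::-1]
  if n=='scene': im=cv2.resize(im[150:310,170:380],None,fx=3.7,fy=3.7)
  cv2.imwrite('pics/%s2.png'%n,im)
"
```

```text
t 3.1 st pos mm [ 77.4  -5.1 260.9] rot [-1.782e+02  4.000e-02 -6.620e+00] F [-0.   0.1 -0.6] open -0.0002
shift mm [  4.2 -41.3  82.2]
```

View pics/wrist2.png

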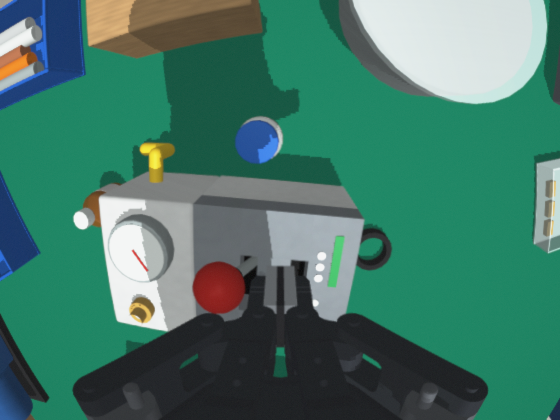

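View pics/scene2.png

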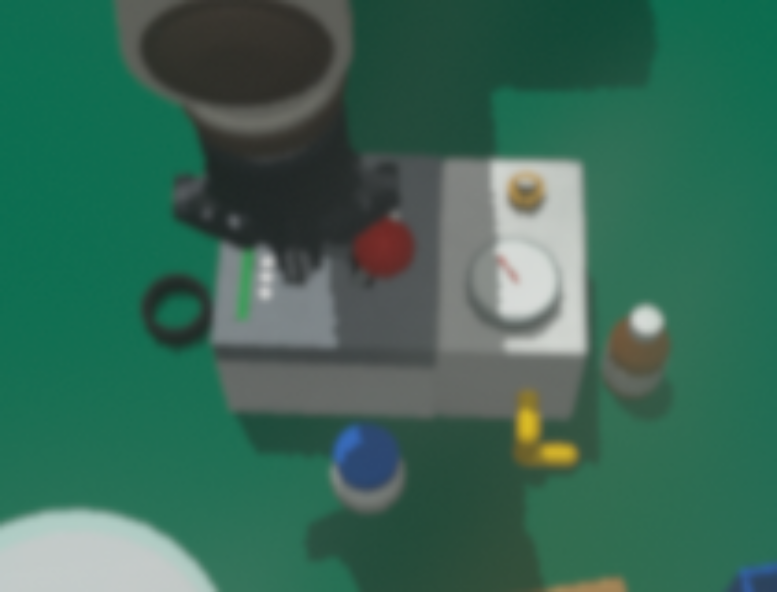

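Call:
servo_tool([
  [[0,0,0,0,0,0],[0,0,0,0,0,0]],
])

```text
time: 3.4
ee_pos: [0.6299, -0.0713, 0.2617]
tcp_rot: [-178.3, -0.0, -7.1]
wrist_force: [-0.7, 0.4, -0.4]
opening: -0.0004
```

```bash
cat >> h.py <<'E'
def rv():
    from workcell import bot
    o=bot.get_obs(); R=Ro.from_euler('xyz',o['tcp_rot'],degrees=True); W=Ro.from_euler('xyz',[180,0,np.degrees(s0[2])],degrees=True)
    print('turn',(R.inv()*W).as_rotvec().round(3))
E
python3 -c "
from h import *
rel(78,39,260);rv()"
```

```text
t 3.4 st pos mm [ 76.2  -8.4 261.7] rot [-1.7825e+02 -1.0000e-02 -7.0800e+00] F [-0.7  0.4 -0.4] open -0.0004
shift mm [  5.3 -47.1   3.2]
turn [-0.03   0.001  0.072]
```

Call:
servo_tool([
  [[0,0,0,-0.03,0,0.07],[2,-16,0,0,0,0],[2,-16,0,0,0,0],[0,-16,0,0,0,0],[0,0,0,0,0,0]],
])

```text
time: 3.9
ee_pos: [0.635, -0.0649, 0.2624]
tcp_rot: [-178.1, 0.1, -6.6]
wrist_force: [-0.2, -0.0, 0.4]
opening: -0.0001
```

```bash

python3 -c "
from h import *
rel(78,39,180);rv()"
```

```text
t 3.9 st pos mm [ 80.   -1.2 262.4] rot [-1.7809e+02  1.1000e-01 -6.5700e+00] F [-0.2 -0.   0.4] open -0.0001
shift mm [  1.4 -37.4  83.6]
turn [-0.033  0.003  0.081]
```

```bash

python3 -c "
from workcell import bot
o=bot.get_obs();print(o['q'],o['qd'],o['joint_efforts'])"
```

```text
[ -6.63184391  18.24941113  26.87887451  98.73707256   1.90868326
 179.93397834] [-0.78435258 -0.0503645  -0.19848505 -0.0809017  -0.82067374  0.01146939] [ 1.22740441e-01 -6.57580590e+01  4.59922886e+01  2.38474191e-02
  2.25798134e-01 -4.20954108e-03]
```

Call:
servo_tool([
  [[0,0,0,0,0,-0.14],[0,0,0,0,0,-0.14],[0,0,0,0,0,-0.14],[0,0,0,0,0,-0.14],[0,0,0,0,0,-0.14]],
])

```text
time: 4.4
ee_pos: [0.6349, -0.066, 0.2623]
tcp_rot: [-178.5, -1.1, 33.8]
wrist_force: [-0.5, 0.6, -0.3]
opening: -0.0002
```

Call:
servo_tool([
  [[0,0,0,0,0,-0.14],[0,0,0,0,0,-0.14],[0,0,0,0,0,-0.14],[0,0,0,0,0,-0.14],[0,0,0,0,0,-0.14]],
])

```text
time: 4.9
ee_pos: [0.6349, -0.066, 0.2623]
tcp_rot: [-179.6, -1.8, 73.9]
wrist_force: [-0.2, -0.1, -0.4]
opening: -0.0001
```

Call:
servo_tool([
  [[0,0,0,0,0,0],[0,0,0,0,0,0]],
])

```text
time: 5.1
ee_pos: [0.6349, -0.0661, 0.2623]
tcp_rot: [-179.6, -1.8, 73.3]
wrist_force: [0.2, 0.5, 0.5]
opening: -0.0001
```

```bash
sed -i 's/np.degrees(s0\[2\])\]/90+np.degrees(s0[2])]/' h.py
python3 -c "
from h import *
rel(82,39,260);rv()
from workcell import bot;print(bot.get_obs()['q'])"
```

```text
t 5.1 st pos mm [ 80.1  -2.4 262.3] rot [-179.57   -1.83   73.3 ] F [0.2 0.5 0.5] open -0.0001
shift mm [41.3 -2.   3.6]
turn [-0.006 -0.032 -0.095]
[-6.72666767 18.24487315 26.8659216  98.73104541  1.87419139 99.96260833]
```

Call:
servo_tool([
  [[0,0,0,-0.006,-0.032,-0.095],[20,1,0,0,0,0],[21,1,0,0,0,0],[0,0,0,0,0,0],[0,0,0,0,0,0]],
])

```text
time: 5.6
ee_pos: [0.6447, -0.0262, 0.2622]
tcp_rot: [-180.0, -0.0, 78.9]
wrist_force: [-0.4, 0.2, 0.3]
opening: 0.0001
```

```bash

python3 -c "
from h import *
rel(82,39,180);rv()
from workcell import bot
p=bot.camera('wrist');cv2.imwrite('pics/w3.png',p['color'][:,:,::-1])"
```

```text
t 5.6 st pos mm [ 82.   38.7 262.2] rot [-180.     -0.     78.89] F [-0.4  0.2  0.3] open 0.0001
shift mm [ 0.3  0.  82.2]
turn [-0.    -0.     0.002]
```

View pics/w3.png

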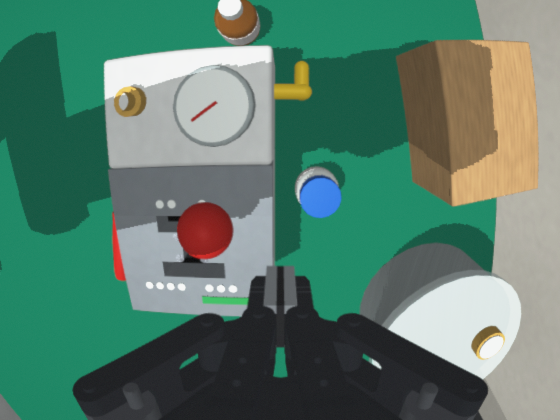

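Call:
servo_tool([
  [[0,0,25,0,0,0],[0,0,25,0,0,0],[0,0,24,0,0,0],[0,0,0,0,0,0],[0,0,0,0,0,0]],
])

```text
time: 6.15
ee_pos: [0.6445, -0.0271, 0.1889]
tcp_rot: [-180.0, -0.0, 78.9]
wrist_force: [-0.2, -0.5, 0.7]
opening: 0.0005
```

Call:
servo_tool([
  [[0,-6,0,0,0,0],[0,-6,0,0,0,0],[0,-6,0,0,0,0],[0,0,0,0,0,0]],
])

```text
time: 6.55
ee_pos: [0.6265, -0.0228, 0.1893]
tcp_rot: [179.9, -0.0, 79.0]
wrist_force: [0.2, -0.0, 0.6]
opening: -0.0002
```

```bash
cat >> h.py <<'E'
def ballpx(p):
    im=p['color'].astype(int);m=((im[:,:,0]>60)&(im[:,:,1]<.35*im[:,:,0])&(im[:,:,2]<.35*im[:,:,0])).astype(np.uint8)
    n,l,st,c=cv2.connectedComponentsWithStats(m); return [(st[i].tolist(),c[i].round(1)) for i in range(1,n) if st[i,4]>60]
def pic(tag):
    from workcell import bot
    im=[]
    for n in ('scene','wrist'):
        p=bot.camera(n);print(n,ballpx(p)); a=p['color'][:,:,::-1]
        if n=='scene': a=cv2.resize(a[175:295,200:360],(560,420),interpolation=cv2.INTER_CUBIC)
        im.append(cv2.resize(a,(400,300)))
    cv2.imwrite(f'pics/{tag}.png',np.hstack(im))
E
python3 -c "
from h import *
rel(34.5,39,190);rv();pic('a4')"
```

```text
t 6.55 st pos mm [ 63.4  38.4 189.3] rot [ 1.7993e+02 -3.0000e-02  7.8970e+01] F [ 0.2 -0.   0.6] open -0.0002
shift mm [  0.7 -28.9  -0.7]
turn [ 0.001 -0.     0.003]
scene []
wrist [([188, 97, 35, 27, 109], array([205.5, 110. ])), ([170, 245, 79, 77, 4625], array([209.1, 282.4]))]
```

View pics/a4.png

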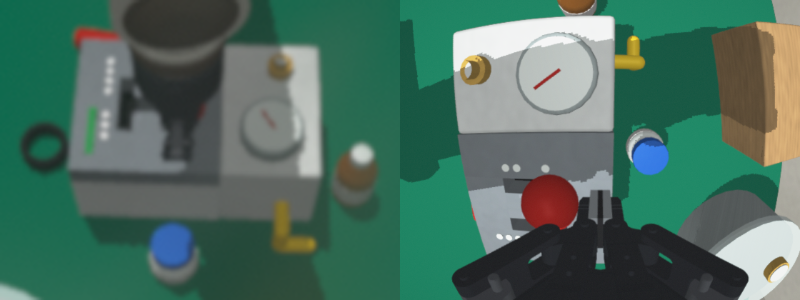

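Call:
servo_tool([
  [[0,-4,0,0,0,0],[0,-4,0,0,0,0],[0,-4,0,0,0,0],[0,-4,0,0,0,0],[0,-4,0,0,0,0]],
])

```text
time: 7.15
ee_pos: [0.6072, -0.0192, 0.1885]
tcp_rot: [180.0, -0.0, 79.0]
wrist_force: [4.1, -0.8, 3.7]
opening: -0.0002
```

Call:
servo_tool([
  [[0,-2,0,0,0,0],[0,-2,0,0,0,0],[0,0,0,0,0,0]],
])

```text
time: 7.45
ee_pos: [0.6032, -0.0184, 0.1882]
tcp_rot: [-180.0, -0.0, 79.0]
wrist_force: [3.2, -0.6, 2.0]
opening: -0.0003
```

```bash

python3 -c "
from h import *
rel(34.5,39,190);rv();pic('a5')"
```

```text
t 7.45 st pos mm [ 39.7  38.3 188.2] rot [-1.7999e+02 -1.0000e-02  7.8970e+01] F [ 3.2 -0.6  2. ] open -0.0003
shift mm [ 0.7 -5.2 -1.8]
turn [-0.    -0.     0.003]
scene []
wrist [([233, 96, 37, 26, 101], array([250.4, 108.4])), ([115, 240, 16, 72, 431], array([120.7, 284.6])), ([173, 246, 80, 75, 4630], array([212.3, 283.3]))]
```

View pics/a5.png

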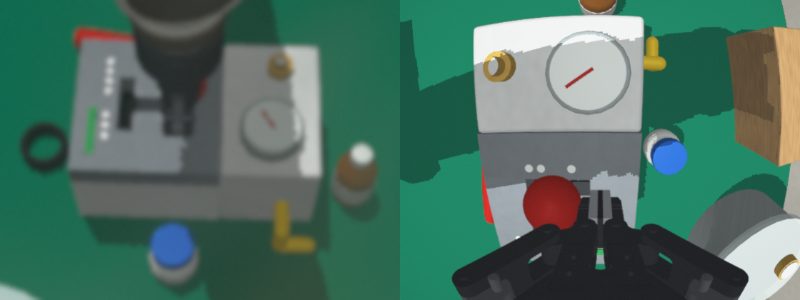

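```bash
cat >> h.py <<'E'
def wball():
    from workcell import bot
    p=bot.camera('wrist'); b=max(ballpx(p),key=lambda t:t[0][4])
    x0,y0,w,h,_=b[0]; im=p['color'].astype(int)
    m=((im[:,:,0]>60)&(im[:,:,1]<.35*im[:,:,0])&(im[:,:,2]<.35*im[:,:,0]))[y0:y0+h,x0:x0+w]
    n,l,st,c=cv2.connectedComponentsWithStats(m.astype(np.uint8)); m=(l==1+np.argmax(st[1:,4])).astype(np.uint8)
    cs,_=cv2.findContours(m,0,1); pts=max(cs,key=len)[:,0,:]+[x0,y0]
    R=np.array(p['R']);t=np.array(p['t']);C=-R.T@t
    d=(pts-[p['cx'],p['cy']])/p['fx'];r=np.linalg.norm(d,axis=1)
    ray=np.c_[d*(np.sin(r)/r)[:,None],np.cos(r)]@R   # world rays
    c,n_=np.cos(s0[2]),np.sin(s0[2]); Rs=np.array([[c,n_],[-n_,c]])
    def ang(ctr): # tangent cone residual
        v=ctr-C;L=np.linalg.norm(v); return np.arccos(np.clip(ray@(v/L),-1,1))*L-.02*1.0
    def f(q):
        ctr=S2W(s0,knob(q[0],q[1]))[0]; return ang(ctr)
    g=least_squares(f,[0.,0.],loss='soft_l1',f_scale=.0007); k=knob(*g.x)
    print('across %.3f fore %.3f'%tuple(g.x),'knob st mm',(k*1e3).round(1),'res mm',round(np.median(np.abs(g.fun))*1e3,2))
E
python3 -c "
from h import *
wball()"
```

```text
across -0.254 fore 0.051 knob st mm [  8.1  41.4 179.5] res mm 1.2
```

Call:
servo_tool([
  [[0,-3,0,0,0,0],[0,-3,0,0,0,0],[0,-2,0,0,0,0],[0,0,0,0,0,0],[0,0,0,0,0,0]],
])

```text
time: 8.1
ee_pos: [0.5955, -0.0169, 0.1883]
tcp_rot: [-180.0, -0.0, 79.0]
wrist_force: [1.9, -0.3, 2.0]
opening: 0.0001
```

```bash

python3 -c "
from h import *
rel(34.5,39,190);wball();pic('a6')"
```

```text
t 8.1 st pos mm [ 31.9  38.3 188.3] rot [-1.800e+02 -2.000e-02  7.897e+01] F [ 1.9 -0.3  2. ] open 0.0001
shift mm [ 0.7  2.6 -1.7]
across -0.254 fore 0.001 knob st mm [1.000e-01 4.150e+01 1.797e+02] res mm 1.22
scene []
wrist [([248, 96, 37, 26, 100], array([265.5, 108.5])), ([121, 233, 18, 80, 699], array([127.5, 279.9])), ([173, 247, 80, 74, 4641], array([212.1, 283.3]))]
```

View pics/a6.png

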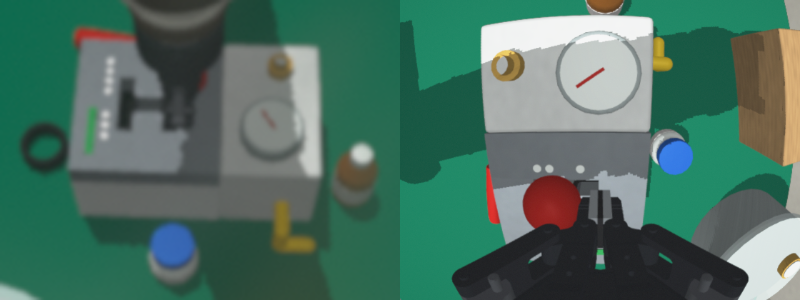

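Call:
servo_tool([
  [[0,15,0,0,0,0],[0,5,-25,0,0,0],[0,0,-30,0,0,0],[22,-25,0,0,0,0],[22,-27,0,0,0,0]],
])

```text
time: 8.75
ee_pos: [0.5724, 0.0325, 0.2432]
tcp_rot: [-180.0, -0.0, 78.9]
wrist_force: [0.5, 1.2, -1.1]
opening: 0.0003
```

Call:
servo_tool([
  [[0,0,0,0,0,0],[0,0,0,0,0,0]],
])

```text
time: 8.95
ee_pos: [0.5722, 0.0328, 0.2431]
tcp_rot: [-180.0, 0.0, 79.0]
wrist_force: [-0.1, -0.7, -0.6]
opening: 0.0005
```

```bash

python3 -c "
from h import *
rel(0,82,188);rv();wball();pic('a7')"
```

```text
t 8.95 st pos mm [ -0.7  82.4 243.1] rot [-179.97    0.     79.04] F [-0.1 -0.7 -0.6] open 0.0005
shift mm [-0.4  0.7 55.1]
turn [-0.001  0.     0.005]
across -0.232 fore -0.610 knob st mm [-92.   37.9 151.6] res mm 5.54
scene [([269, 199, 12, 10, 91], array([274.1, 203.6]))]
wrist [([168, 248, 18, 69, 1148], array([176.4, 282. ]))]
```

View pics/a7.png

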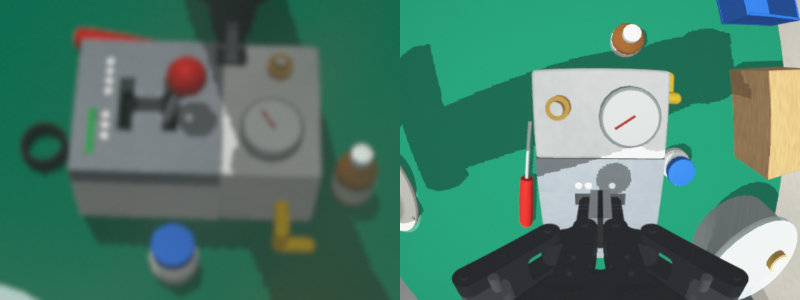

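Call:
servo_tool([
  [[0,0,20,0,0,0],[0,0,20,0,0,0],[0,0,15,0,0,0],[0,0,0,0,0,0]],
])

```text
time: 9.5
ee_pos: [0.572, 0.0317, 0.1857]
tcp_rot: [-179.8, 0.0, 78.9]
wrist_force: [0.1, -0.2, 0.1]
opening: -0.0001
```

Call:
servo_tool([
  [[-4,0,0,0,0,0],[-4,0,0,0,0,0],[-4,0,0,0,0,0],[-4,0,0,0,0,0],[0,0,0,0,0,0]],
])

```text
time: 10.0
ee_pos: [0.5698, 0.0164, 0.1891]
tcp_rot: [179.9, -0.1, 78.9]
wrist_force: [0.1, 2.2, 0.4]
opening: 0.0004
```

```bash

python3 -c "
from h import *
rel(0,32,188);pic('a8')"
```

```text
t 10.0 st pos mm [  0.2  65.9 189.1] rot [ 1.7992e+02 -5.0000e-02  7.8950e+01] F [0.1 2.2 0.4] open 0.0004
shift mm [-33.9  -0.3   1. ]
scene [([266, 199, 12, 10, 93], array([271.5, 203.2]))]
wrist [([308, 150, 36, 24, 93], array([325.7, 161.4])), ([151, 254, 21, 80, 1486], array([161.1, 293.7])), ([273, 347, 15, 31, 340], array([279.9, 363.2]))]
```

View pics/a8.png

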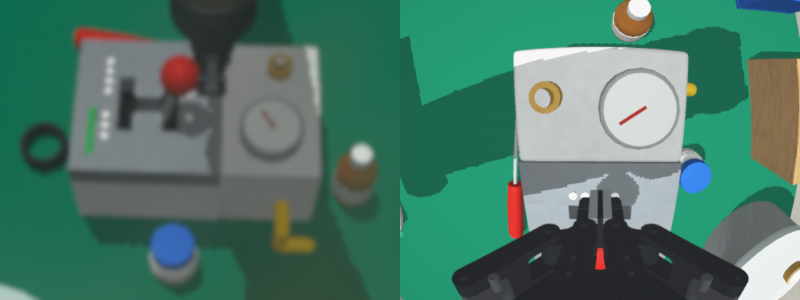

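Call:
servo_tool([
  [[-4,0,0,0,0,0],[-5,0,0,0,0,0],[-5,0,0,0,0,0],[-5,0,0,0,0,0],[-5,0,0,0,0,0]],
])

```text
time: 10.6
ee_pos: [0.5649, -0.0074, 0.1882]
tcp_rot: [180.0, -0.0, 79.0]
wrist_force: [0.6, 3.3, 2.1]
opening: -0.0003
```

```bash

python3 -c "
from h import *
rel(0,-5,188);pic('a9')"
```

```text
t 10.6 st pos mm [ -0.   41.6 188.2] rot [ 1.800e+02 -1.000e-02  7.896e+01] F [0.6 3.3 2.1] open -0.0003
shift mm [-46.6  -0.1   0.2]
scene [([256, 198, 12, 10, 92], array([261.1, 202.3]))]
wrist [([310, 103, 36, 24, 97], array([327.5, 114.4])), ([147, 233, 22, 84, 1627], array([157.8, 274.9])), ([273, 347, 15, 31, 335], array([279.9, 363.3]))]
```

View pics/a9.png

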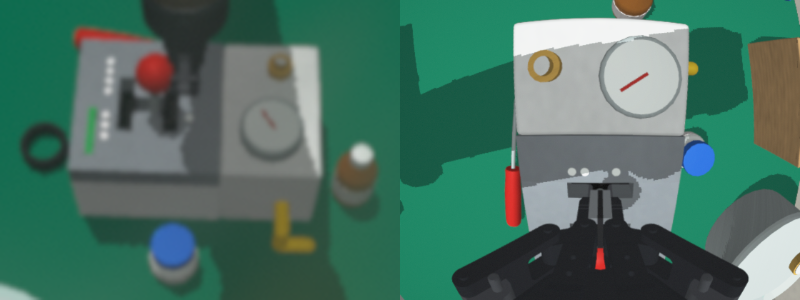

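Call:
servo_tool([
  [[-5,0,0,0,0,0],[-5,0,0,0,0,0],[-5,0,0,0,0,0],[-5,0,0,0,0,0],[-5,0,0,0,0,0]],
])

```text
time: 11.2
ee_pos: [0.5601, -0.0319, 0.1882]
tcp_rot: [180.0, -0.0, 79.0]
wrist_force: [0.1, 3.9, 3.0]
opening: -0.0001
```

Call:
servo_tool([
  [[-5,0,0,0,0,0],[-5,0,0,0,0,0],[-4,0,0,0,0,0],[-4,0,0,0,0,0],[0,0,0,0,0,0]],
])

```text
time: 11.7
ee_pos: [0.5565, -0.0497, 0.1879]
tcp_rot: [-180.0, 0.0, 78.9]
wrist_force: [-0.6, 1.1, -0.1]
opening: 0.0001
```

```bash

python3 -c "
from h import *
rel(0,-8,188);pic('b1')"
```

```text
t 11.7 st pos mm [  0.   -1.5 187.9] rot [-1.7997e+02  1.0000e-02  7.8930e+01] F [-0.6  1.1 -0.1] open 0.0001
shift mm [-6.5 -0.  -0.1]
scene [([238, 198, 12, 11, 103], array([242.9, 202.8]))]
wrist [([310, 24, 37, 23, 111], array([328.3,  34.9])), ([141, 195, 23, 91, 1849], array([152., 240.])), ([273, 347, 15, 31, 340], array([279.9, 363.2]))]
```

View pics/b1.png

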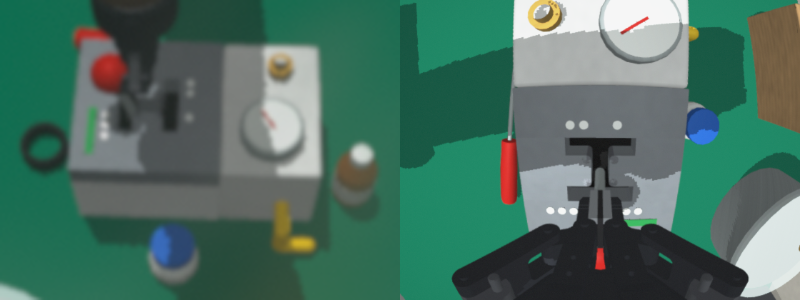

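Call:
servo_tool([
  [[-2,0,0,0,0,0],[-2,0,0,0,0,0],[-2,0,0,0,0,0],[0,0,0,0,0,0]],
])

```text
time: 12.2
ee_pos: [0.5556, -0.0551, 0.1882]
tcp_rot: [-180.0, -0.0, 79.0]
wrist_force: [-0.1, 2.3, -0.9]
opening: 0.0002
```

Call:
servo_tool([
  [[-2,0,0,0,0,0],[0,0,0,0,0,0]],
])

```text
time: 12.4
ee_pos: [0.5552, -0.0571, 0.1882]
tcp_rot: [180.0, -0.0, 79.0]
wrist_force: [0.3, 2.1, -1.5]
opening: -0.0004
```

```bash

python3 -c "
from h import *
rel(0,-8,188);pic('b2')"
```

```text
t 12.4 st pos mm [  0.2  -9.  188.2] rot [ 1.800e+02 -1.000e-02  7.896e+01] F [ 0.3  2.1 -1.5] open -0.0004
shift mm [ 1.  -0.2  0.2]
scene [([235, 198, 12, 12, 104], array([239.9, 203.1]))]
wrist [([309, 11, 38, 22, 113], array([327.3,  21.9])), ([140, 188, 23, 92, 1899], array([150.9, 233.5])), ([273, 347, 15, 31, 341], array([279.9, 363.2]))]
```

View pics/b2.png

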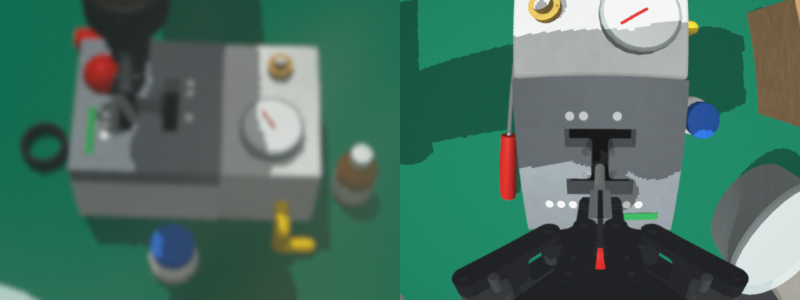

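Call:
servo_tool([
  [[12,0,0,0,0,0],[0,0,-25,0,0,0],[0,0,-30,0,0,0],[-22,-24,0,0,0,0],[-22,-24,0,0,0,0]],
])

```text
time: 13.0
ee_pos: [0.5022, -0.0789, 0.2441]
tcp_rot: [179.9, 0.0, 79.0]
wrist_force: [-0.6, 0.5, 0.2]
opening: 0.0001
```

Call:
servo_tool([
  [[0,0,0,0,0,0],[0,0,0,0,0,0]],
])

```text
time: 13.2
ee_pos: [0.5021, -0.0791, 0.2438]
tcp_rot: [179.9, -0.0, 78.9]
wrist_force: [0.2, -0.5, -0.7]
opening: -0.0
```

```bash

python3 -c "
from h import *
rel(-48,-41,186);rv();wball();pic('b3')
from workcell import bot; print(bot.get_obs()['q'])
p=bot.camera('top');print(ballpx(p));cv2.imwrite('pics/b3t.png',cv2.resize(p['color'][140:290,200:400,::-1],None,fx=4,fy=4,interpolation=2))"
```

```text
t 13.2 st pos mm [-47.7 -40.9 243.8] rot [ 1.7991e+02 -1.0000e-02  7.8920e+01] F [ 0.2 -0.5 -0.7] open -0.0
shift mm [-0.1 -0.4 57.8]
turn [ 0.002 -0.     0.003]
across 0.244 fore 0.001 knob st mm [ 1.000e-01 -3.980e+01  1.801e+02] res mm 0.99
scene []
wrist [([191, 148, 27, 86, 1695], array([203.5, 190.8])), ([324, 214, 59, 61, 2848], array([352.9, 244.2]))]
[-8.90027212e+00 -8.46951794e-01  3.28028955e+00  9.41193069e+01
  1.22025185e-02  9.21050457e+01]
[]
```

View pics/b3.png

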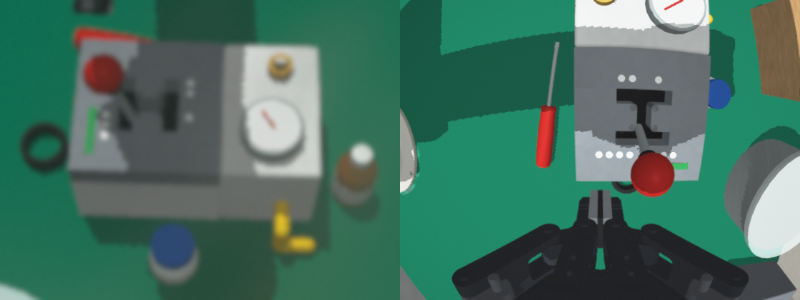

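View pics/b3t.png

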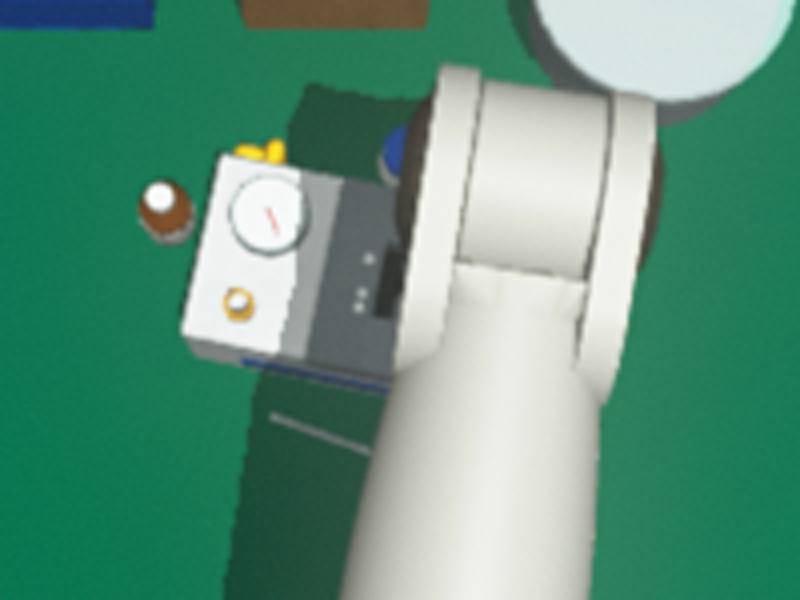

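Call:
servo_tool([
  [[0,0,20,0,0,0],[0,0,20,0,0,0],[0,0,20,0,0,0],[0,0,0,0,0,0]],
])

```text
time: 13.8
ee_pos: [0.5013, -0.0786, 0.1804]
tcp_rot: [-179.7, -0.0, 79.0]
wrist_force: [0.6, 0.3, 0.0]
opening: 0.0003
```

Call:
servo_tool([
  [[0,6,0,0,0,0],[0,6,0,0,0,0],[0,4,0,0,0,0],[0,4,0,0,0,0],[0,0,0,0,0,0]],
])

```text
time: 14.3
ee_pos: [0.5222, -0.0831, 0.1835]
tcp_rot: [180.0, -0.0, 79.0]
wrist_force: [-2.2, 1.2, 0.9]
opening: -0.0001
```

```bash

python3 -c "
from h import *
rel(12,-41,184);wball();pic('b4')"
```

```text
t 14.3 st pos mm [-27.2 -40.9 183.5] rot [ 1.7998e+02 -2.0000e-02  7.8960e+01] F [-2.2  1.2  0.9] open -0.0001
shift mm [-0.2 39.2 -0.5]
across 0.242 fore 0.037 knob st mm [  5.9 -39.5 180.1] res mm 1.07
scene []
wrist [([158, 156, 28, 100, 2268], array([171. , 205.4])), ([311, 253, 81, 71, 4340], array([351., 288.]))]
```

View pics/b4.png

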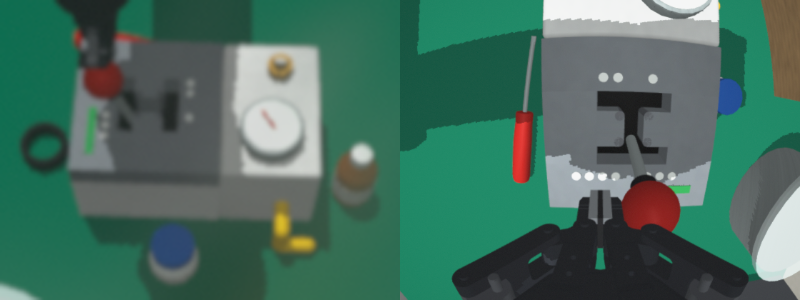

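Pushing forward works; continue.

Call:
servo_tool([
  [[0,5,0,0,0,0],[0,5,0,0,0,0],[0,5,0,0,0,0],[0,5,0,0,0,0],[0,4,0,0,0,0]],
])

```text
time: 14.95
ee_pos: [0.5457, -0.0877, 0.1831]
tcp_rot: [-180.0, -0.0, 79.0]
wrist_force: [-4.0, 0.7, 1.4]
opening: -0.0002
```

Call:
servo_tool([
  [[0,3,0,0,0,0],[0,3,0,0,0,0],[0,2,0,0,0,0],[0,0,0,0,0,0]],
])

```text
time: 15.35
ee_pos: [0.5531, -0.089, 0.1828]
tcp_rot: [-180.0, -0.0, 79.0]
wrist_force: [-3.1, 0.2, -2.7]
opening: 0.0002
```

```bash

python3 -c "
from h import *
rel(12,-41,184);wball();pic('b5')"
```

```text
t 15.35 st pos mm [  4.3 -40.8 182.8] rot [-1.7996e+02 -2.0000e-02  7.8970e+01] F [-3.1  0.2 -2.7] open 0.0002
shift mm [-0.2  7.7 -1.2]
across 0.235 fore 0.236 knob st mm [ 37.5 -38.4 176. ] res mm 1.4
scene []
wrist [([130, 157, 23, 98, 1980], array([141.1, 207.9])), ([309, 249, 80, 72, 4497], array([348.1, 284.9]))]
```

View pics/b5.png

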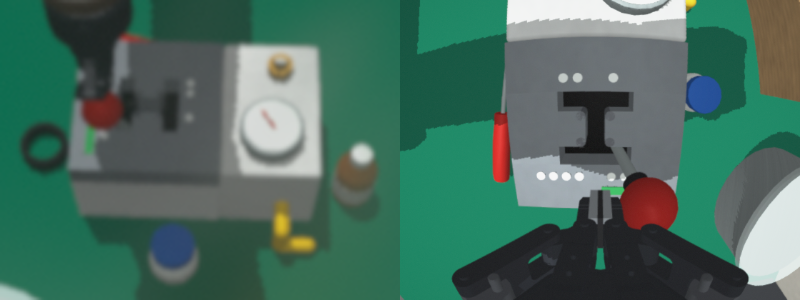

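Expect the stop in ~6 mm; go slowly, watching force.

Call:
servo_tool([
  [[0,2,0,0,0,0],[0,2,0,0,0,0],[0,0,0,0,0,0]],
])

```text
time: 15.8
ee_pos: [0.5572, -0.0899, 0.1833]
tcp_rot: [180.0, -0.0, 79.0]
wrist_force: [-2.2, 0.5, -0.2]
opening: 0.0001
```

Call:
servo_tool([
  [[0,1.5,0,0,0,0],[0,0,0,0,0,0]],
])

```text
time: 16.0
ee_pos: [0.5586, -0.0902, 0.1832]
tcp_rot: [180.0, -0.0, 79.0]
wrist_force: [-1.8, 0.1, -1.8]
opening: -0.0
```

```bash

python3 -c "
from h import *
rel(12,-41,184);wball()"
```

```text
t 16.0 st pos mm [  9.9 -40.8 183.2] rot [ 1.7999e+02 -2.0000e-02  7.8960e+01] F [-1.8  0.1 -1.8] open -0.0
shift mm [-0.2  2.1 -0.8]
across 0.233 fore 0.271 knob st mm [ 43.  -38.1 174.7] res mm 1.4
```

Still no stop force; nudge on in small steps until it rises.

Call:
servo_tool([
  [[0,1.5,0,0,0,0],[0,0,0,0,0,0]],
])

```text
time: 16.25
ee_pos: [0.5598, -0.0904, 0.1832]
tcp_rot: [-180.0, -0.0, 79.0]
wrist_force: [-4.0, 1.1, -0.6]
opening: -0.0
```

Call:
servo_tool([
  [[0,1,0,0,0,0],[0,0,0,0,0,0]],
])

```text
time: 16.45
ee_pos: [0.5604, -0.0905, 0.1831]
tcp_rot: [-179.9, -0.0, 79.0]
wrist_force: [-6.4, 1.9, 0.1]
opening: -0.0001
```

```bash

python3 -c "
from h import *
rel(12,-41,184);wball()"
```

```text
t 16.45 st pos mm [ 11.7 -40.8 183.1] rot [-1.7992e+02 -2.0000e-02  7.8970e+01] F [-6.4  1.9  0.1] open -0.0001
shift mm [-0.2  0.3 -0.9]
across 0.233 fore 0.280 knob st mm [ 44.4 -38.1 174.3] res mm 1.36
```

Call:
servo_tool([
  [[0,1,0,0,0,0],[0,0,0,0,0,0],[0,0,0,0,0,0]],
])

```text
time: 16.8
ee_pos: [0.5608, -0.0906, 0.1831]
tcp_rot: [-179.9, -0.0, 79.0]
wrist_force: [-9.4, 3.2, -0.3]
opening: 0.0
```

Call:
servo_tool([
  [[0,-5,0,0,0,0],[0,-15,0,0,0,0],[0,0,-25,0,0,0],[0,0,-30,0,0,0],[0,0,-40,0,0,0]],
])

```text
time: 17.3
ee_pos: [0.5421, -0.0871, 0.2786]
tcp_rot: [-180.0, -0.0, 79.0]
wrist_force: [0.3, 0.2, -0.4]
opening: -0.0
```

Call:
servo_tool([
  [[0,-30,-20,0,0,0],[0,-40,0,0,0,0],[0,-40,0,0,0,0],[0,0,0,0,0,0],[0,0,0,0,0,0]],
])

```text
time: 17.8
ee_pos: [0.4344, -0.066, 0.2993]
tcp_rot: [179.8, -0.0, 79.0]
wrist_force: [-1.1, 0.1, 1.0]
opening: -0.0002
```

```bash

python3 -c "
from h import *
from workcell import bot
rel(12,-41,184);wball();pic('c1');print(np.abs(bot.get_obs()['qd']).max())"
```

```text
t 17.8 st pos mm [-116.6  -41.3  299.3] rot [ 1.7978e+02 -2.0000e-02  7.8960e+01] F [-1.1  0.1  1. ] open -0.0002
shift mm [ -0.2 128.2 115.8]
across 0.236 fore 0.283 knob st mm [ 44.8 -38.6 174. ] res mm 1.28
scene [([234, 215, 13, 12, 120], array([239.8, 220.4]))]
wrist [([252, 142, 28, 76, 1336], array([265. , 179.7])), ([438, 191, 41, 43, 1369], array([458.1, 212.3]))]
0.6380836591365078
```

View pics/c1.png

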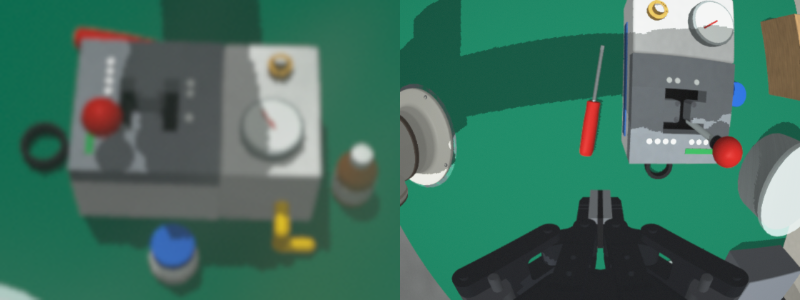

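```bash
python3 -c "
from workcell import bot
print(bot.job_done())"
```

```text
the job is handed in; nothing more can be done
None
```

The lever is home in the third slot by my last checks. I handed the job in about 18 s into the 64 s limit, and the system gave no verdict.

**What I did:** With the gripper shut, I pushed the knob back to the crossbar, then right until it read 0.244 rad across and about 0 fore. I then pushed it forward into the third slot until the force on the stop rose to about 10 N, backed the fingers off, and moved the hand up and away.

**Last checks, with the hand clear:**
- **Lever:** the wrist camera reads about 0.28 rad fore and 0.236 rad across. The fore reading is slightly past the nominal 0.27 stop, which fits the roughly 2 mm camera calibration.
- **Contact:** the wrist force was back to about zero.
- **Loose things:** the last pictures show the loose things near the station still in place. I judged that by eye, not by measurement. The bin and parts box were not in view, but the arm worked nowhere near them.
- **Knob lift:** I did not measure it separately; the only sign is that the ball showed at its expected height throughout.

**Went differently than planned:** my first hand orientation ran into the last joint's range limit. I turned the hand 90° well above the station and carried on.

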